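# Slide the battery pack out of the hooded charging bay

### The arm

A 6-joint arm with a two-finger parallel gripper is mounted at the origin on the work surface. World frame = base frame: x ahead of the robot, y to its left, z up, the work surface at z = 0. Lengths are in m, angles in degrees, forces in N, time in s.
With the tool pointing down it reaches from about 0.4 to 0.925 m from the base axis. Payload 3.4 kg.
Tool frame: the origin (TCP) lies between the finger pads; the fingertips stand r.tips_ahead ahead of it and the grasp point (between the pads) lies 3 mm ahead of it (r.tips_ahead is the distance from the TCP to the fingertips, in m); z points along the fingers, y is the direction in which the jaws open and shut (so a half turn about z gives the same grasp; the last joint's range is limited). The gripper opens to 85 mm and grips with 20 to 120 N. Pads are 22 mm wide; open, the fingers measure 114 mm over their backs; the gripper's body (76 mm by 85 mm) begins 54 mm behind the grasp point. The pads swing forward as they close: fully open they stand 13 mm farther back than shut.
Start: joints at [60.59, 17.578, 86.31, -0, 76.112, -4.211], TCP at [0.245, 0.52, 0.253] pointing down, gripper open.
Joint ranges: [-179.03, 179.03], [-60, 130.46], [8.19, 133.38], [-81.62, 261.62], [5.75, 156.47], [-153.77, 153.77]. Speed limits (degrees/s): [147.25, 147.25, 180, 180, 180, 180].

### API

Orientations are given as [roll, pitch, yaw] about the fixed x, y, z axes, in that order (R = Rz(yaw) Ry(pitch) Rx(roll)).
In Python, from workcell import r gives the robot as it stands.
- The arm moves only by the shell command python3 -m inch 'ROWS' [OPENING]. ROWS is a JSON object of lists of equal length, an entry for each row: "xyz": the shift along the tool's x, y, z in mm, a list of three; "turn": the turn about the tool's z in degrees. In form: {"xyz": [[x, y, z], ...], "turn": [turn, ...]}. A call has 1 to 20 rows; each row is the pose to reach, as a shift and turn from the pose commanded when the call began, along the tool's axes at that moment; what a row does not reach only later rows make up. A row lasts 1/10 s, in which the tool goes at most 50 mm and 8.59 degrees, less where a joint would pass 70% of its speed; a pose out of reach is approached as far as the arm can. A call with a gripper value outside its range is refused whole. OPENING is the finger opening in mm, from 0 to 85.4, set as the call begins (- or left out, the last holds). The fingers move at their own pace and stop on an object; the grip force is fixed at half the most. Time passes only in rows, so rows that repeat a pose let the fingers close. It gives the time, the measured TCP pose, the force and the opening at its end, in the units of the state.
- r.observe(): the state, without advancing time (a new reading comes with each control period).
- r.get_image(name): name is "scene" or "top" or "wrist"; returns the picture (480x640x3 uint8, blue, green, red); there is no depth.
- r.camera_params(name): a dict with "fx", "fy", "cx", "cy" (pixels), "k1" (the pictures are not rectified: a ray, as slopes to the right and down, at radius r is drawn at 1 + k1 r^2 times it, then the intrinsics apply), "pose" (4x4, takes a point from camera to world coordinates); the wrist camera has in their place "hand_eye" (4x4, takes a point from camera to tool coordinates, whose origin is the TCP and whose axes are the flange's). Camera axes: x right, y down, z forward; pixel columns grow to the right and rows downward; lengths in m; the calibration is good to about 2 mm. A picture is of the moment at which its call begins: read the wrist's pose just before it. camera_params takes no time and is no camera call.
- r.hand_in(): hands the job in, once; it reports no verdict.
The state is a dict: "clock": time; "joint_pos": joint angles; "dq": joint speeds; "joint_efforts": joint torques, N m; "ee_pos": TCP position; "tool_rot": TCP orientation; "contact_force": force on the tool from outside, world axes, zero at the start; "torque": the same for the moment, N m; "width": finger opening in m.
Only numpy, scipy, OpenCV 4.12 (cv2) and the standard library are available. Lean on these libraries where they do the work, as an engineer would, in place of code of your own. Each camera call takes 0.05 s, during which the arm holds its last target.

### The job

Take the black battery pack out of the charging bay and lay it flat and gently in the wooden tray. The hood blocks it from above and a red catch blocks it in front: reach into the well behind the pack, press the red plate right down to its stop, firmly but without ramming it, and keep it down while you push the pack forward past the catch, never forcing it against the raised catch, then draw the pack out of the front opening. Do not disturb the sanding block, the oil bottle or the rasp.

Things in the scene. Friction and masses are not known exactly. Their poses are not given: they have to be found in the camera images.
- bay: Grey charging bay with a blue hood, fixed to the bench. Origin at bench level under the pack's nominal place; z up, x horizontal pointing away from the opening (the pack comes out along -x). Frame values below are in mm in this frame. Floor top z 12; inside 63 wide (y -31.5 to 31.5), outside 75; walls and floor x -66 to 120, rear wall's inner face x 112; hood underside z 56.5, top z 62.5.
- opening (a point): Centre of the bay's front opening on the floor (x -66, y 0, z 12 in the bay's frame; same axes). In front of it a landing 12 high and 50 wide (y -25 to 25, so fingers fit down beside the 60 wide pack) runs from x -66 to -190: the pack can rest on it.
- slot_front (a point): Front end of the hood's slot, on the hood's top (x -20, y 0, z 62.5 in the bay's frame; same axes). The hood is whole from x -66 to -20; from here back to the rear wall (x 112) it has an upward open slot 42 wide (y -21 to 21) for shut fingers. Behind the pack the slot is open down to the red plate (the well).
- catch (a joint): Sprung red catch, one rigid part: plate in the well and tooth in front of the pack go down together. 0 = up, locked; 0.012 m = fully down; springs back. About 2 N at the top, 5 N fully down, then a hard stop. The tooth (24 wide, bay x -61 to -55) stands 10.5 mm above the floor when up, below it when pressed over 10.5 mm. Once the pack's front has passed over it the plate need not be held.
- plate_top (a point): Centre of the top of the red press plate (50 along the bay's x, from x 60 to 110; 36 along y), at bay z 42 when up, 30 when fully down (20 and 32 below the hood's top): shut fingers holding it down are then 18 above the bay's floor and can go on forward along the slot, pushing the pack's rear face.
- pack_center (a point): Black battery pack, 105 long (x) by 60 wide (y) by 42 high, about 0.42 kg (varies), orange top label; the point is its centre, half-way up. Its x axis starts nearly along the bay's x. It starts inside the bay, its front face at about x -47 to -53 in the bay's frame, its rear face at about x 52 to 58.
- pack: The same battery pack; origin at the centre of its underside, axes as above.
- tray: Open wooden tray lined with cork, 185 (x) by 135 (y) outside, walls 7 thick and 14 high, inner floor 7 above the bench, fixed to the bench. Origin under its centre at bench level. The pack must lie on its inner floor, either way round.
- block_center (a point): Sanding block, 90 by 45 by 30 high, pale wood with a dark patch; its centre. Leave alone.
- bottle_center (a point): Amber oil bottle, 48 in diameter, 110 high, standing; its centre. Leave alone.
- rasp_center (a point): Rasp lying on the bench, 220 long (x, handle to -x), 24 wide, 18 high; its centre. Leave alone.
Not all that is in view belongs to the job. Of the things that look like the tray, take the one that is nearest to the robot's base at the start.

How it is judged:
By the outcome, as a careful person would: the job done as asked, in the order asked, and still so for the second after the job is handed in, with the robot touching nothing.
It also fails if it takes over 64 s, if anything falls off the work surface, if the arm or the gripper's body presses on something with over 40 N, if the wrist force passes 120 N, or if a joint passes its speed limit or range.

## Working session

There is one attempt and no reset: what is moved stays moved. The work goes in short steps, Python scripts to look and compute and a shell command to move; the robot and the scene stay as the last step left them, time stands still between calls to the robot, and variables do not carry over. Pictures are saved under pics/ and viewed, and the job is handed in when it is done.

```bash
ls; mkdir -p pics; python3 - <<'E'
from workcell import r
import cv2
print(r.observe(), r.tips_ahead)
for n in ("scene","top","wrist"):
    cv2.imwrite(f"pics/{n}0.png", r.get_image(n))
    print(n,r.camera_params(n))
E
```

```text
pics
{'clock': 0.0, 'joint_pos': array([ 6.05909075e+01,  1.76234344e+01,  8.63822290e+01,  1.53058557e-03,
        7.61104974e+01, -4.21161997e+00]), 'dq': array([-0.08126656, -0.03631767,  0.09361671, -0.05159423, -0.03042231,
       -0.03099845]), 'joint_efforts': array([ 2.43509839e-04, -4.57551813e+01, -2.51919454e+01,  1.07665335e-04,
        1.33154599e-02, -3.99103044e-06]), 'ee_pos': array([0.24450546, 0.51972447, 0.25238018]), 'tool_rot': array([-1.79884262e+02, -1.00119705e-02,  1.54802148e+02]), 'contact_force': array([0.00916034, 0.37626691, 0.35139597]), 'torque': array([-0.02278332,  0.02433732, -0.0058607 ]), 'width': 0.0853082652275837} 0.022
scene {'fx': 451.4351715714657, 'fy': 451.4351715714657, 'cx': 310.17057473410495, 'cy': 241.2064007247316, 'k1': -0.02759749685725201, 'pose': array([[ 0.77219482,  0.48661764, -0.40855651,  1.01162236],
       [ 0.6353628 , -0.5858982 ,  0.50302825, -0.60889449],
       [ 0.0054099 , -0.64801742, -0.7616063 ,  0.84482637],
       [ 0.        ,  0.        ,  0.        ,  1.        ]])}
top {'fx': 486.2358673411006, 'fy': 486.2358673411006, 'cx': 317.384100880039, 'cy': 245.66437486584036, 'k1': -0.12904091475633203, 'pose': array([[-0.01701506, -0.99568162,  0.0912612 ,  0.5274294 ],
       [-0.99985029,  0.01665699, -0.00468382, -0.10299002],
       [ 0.00314346, -0.09132723, -0.99581597,  1.12431423],
       [ 0.        ,  0.        ,  0.        ,  1.        ]])}
wrist {'fx': 331.22548869304114, 'fy': 331.22548869304114, 'cx': 317.32692983294356, 'cy': 239.51815509986926, 'k1': -0.025151492326600335, 'hand_eye': array([[ 6.09550479e-04, -9.47170498e-01, -3.20729911e-01,
         8.29276383e-02],
       [ 9.99999382e-01,  8.75499246e-04, -6.84990537e-04,
        -9.91310554e-04],
       [ 9.29601624e-04, -3.20729296e-01,  9.47170447e-01,
        -1.20256734e-01],
       [ 0.00000000e+00,  0.00000000e+00,  0.00000000e+00,
         1.00000000e+00]])}
```

View pics/scene0.png

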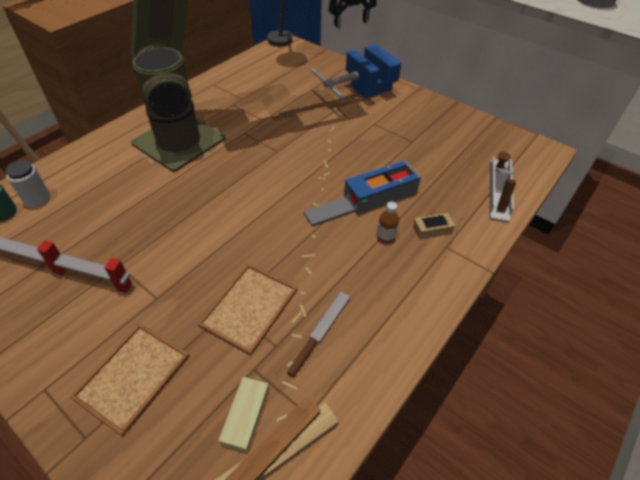

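View pics/top0.png

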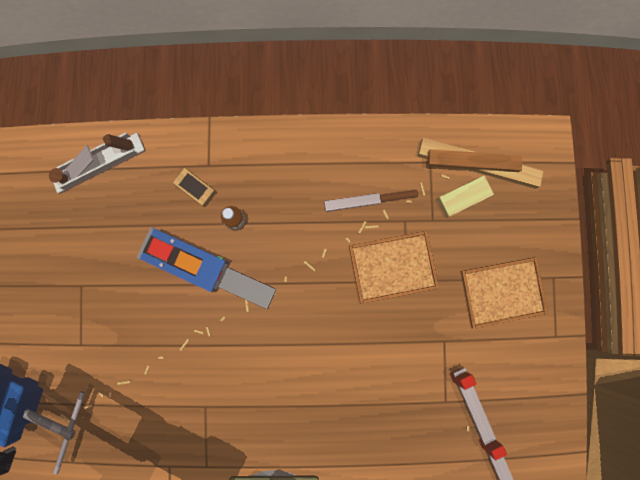

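View pics/wrist0.png

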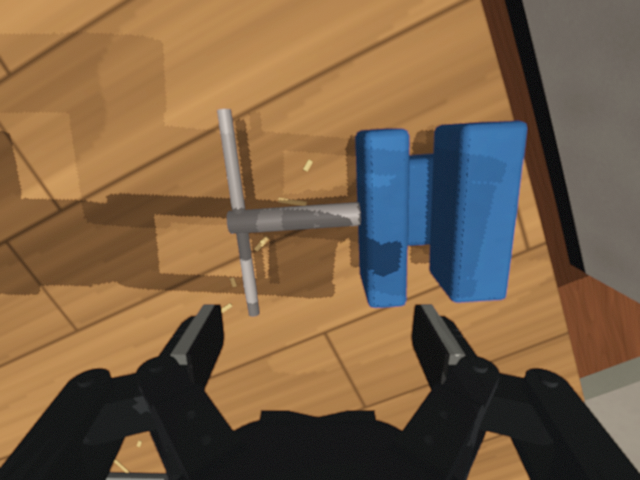

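The top view shows the bay with its blue hood at about (185,260) and its landing at (250,287). The trays are at (393,267) and (503,293), the bottle at (233,217), the block at (194,186) and the rasp at (370,200). Next I'll measure these.

```bash
cat > h.py <<'E'
import numpy as np, cv2
from scipy.spatial.transform import Rotation as Ro
from workcell import r
def cam(n, obs=None):
    p=r.camera_params(n)
    K=np.array([[p["fx"],0,p["cx"]],[0,p["fy"],p["cy"]],[0,0,1.]])
    D=np.array([p["k1"],0,0,0,0.])
    if "pose" in p: T=np.array(p["pose"])
    else:
        A=np.eye(4); A[:3,:3]=Ro.from_euler("xyz",obs["tool_rot"],degrees=True).as_matrix(); A[:3,3]=obs["ee_pos"]
        T=A@np.array(p["hand_eye"])
    return K,D,T
def plane(c,uv,z):
    K,D,T=c
    uv=np.asarray(uv,float).reshape(-1,1,2)
    q=cv2.undistortPoints(uv,K,D).reshape(-1,2)
    d=np.c_[q,np.ones(len(q))]@T[:3,:3].T
    s=(z-T[2,3])/d[:,2]
    return T[:3,3]+s[:,None]*d
def proj(c,P):
    K,D,T=c; Ti=np.linalg.inv(T)
    rv=cv2.Rodrigues(Ti[:3,:3])[0]
    return cv2.projectPoints(np.asarray(P,float).reshape(-1,1,3),rv,Ti[:3,3],K,D)[0].reshape(-1,2)
def comps(mask,amin=60):
    cs,_=cv2.findContours(mask.astype(np.uint8),cv2.RETR_EXTERNAL,cv2.CHAIN_APPROX_NONE)
    return [c for c in cs if cv2.contourArea(c)>amin]
E
python3 - <<'E'
from h import *
im=cv2.imread("pics/top0.png"); hsv=cv2.cvtColor(im,cv2.COLOR_BGR2HSV); c=cam("top")
H,S,V=hsv[...,0],hsv[...,1],hsv[...,2]
def rep(name,m,z,roi):
    x0,y0,x1,y1=roi; mm=np.zeros_like(m); mm[y0:y1,x0:x1]=m[y0:y1,x0:x1]
    for k in comps(mm):
        P=plane(c,k.reshape(-1,2)+0.0,z)[:,:2]*1000
        (cx,cy),(w,h),a=cv2.minAreaRect(P.astype(np.float32))
        bp=cv2.boxPoints(((cx,cy),(w,h),a))
        print(name,np.round([cx,cy,w,h,a],1),"box",np.round(bp).tolist(), "px",k.reshape(-1,2).mean(0).round())
rep("blue",(H>100)&(H<130)&(S>100),.0625,(120,210,300,320))
rep("red",((H<6)|(H>174))&(S>180)&(V>150),.042,(120,210,300,320))
rep("orange",(H>8)&(H<20)&(S>200)&(V>200),.054,(130,230,240,300))
rep("grey",(S<60)&(V>80),.012,(200,240,300,320))
print(hsv[265,390],hsv[265,360:380:5],hsv[250,320],hsv[287,250],hsv[262,187],hsv[249,160])
K=cv2.medianBlur(im,9)
E
python3 - <<'E'
import cv2
im=cv2.imread("pics/top0.png")
cv2.imwrite("pics/t_bay.png",cv2.resize(im[200:320,120:290],None,fx=4.5,fy=4.5,interpolation=cv2.INTER_CUBIC))
cv2.imwrite("pics/t_tray.png",cv2.resize(im[225:335,345:550],None,fx=3.9,fy=3.9,interpolation=cv2.INTER_CUBIC))
E
```

```text
blue [599.3 192.  178.1  74.5  65.3] box [[528.0, 127.0], [596.0, 95.0], [670.0, 257.0], [603.0, 288.0]] px [182. 260.]
red [625.2 248.8  49.7  34.7  66. ] box [[599.0, 233.0], [631.0, 219.0], [651.0, 264.0], [619.0, 279.0]] px [160. 249.]
grey [537.5  59.7 133.   62.3  65.3] box [[481.0, 12.0], [538.0, -14.0], [594.0, 107.0], [537.0, 133.0]] px [243. 286.]
[ 15 140 209] [[ 15 140 190]
 [ 15 140 187]
 [ 14 138 175]
 [ 15 139 205]] [ 13 145 165] [ 12  17 148] [ 15 196 212] [  2 192 213]
```

View pics/t_bay.png

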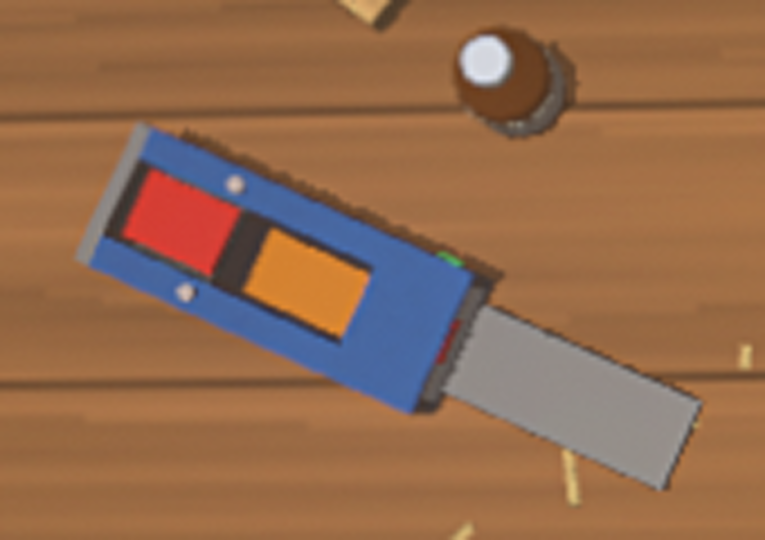

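View pics/t_tray.png

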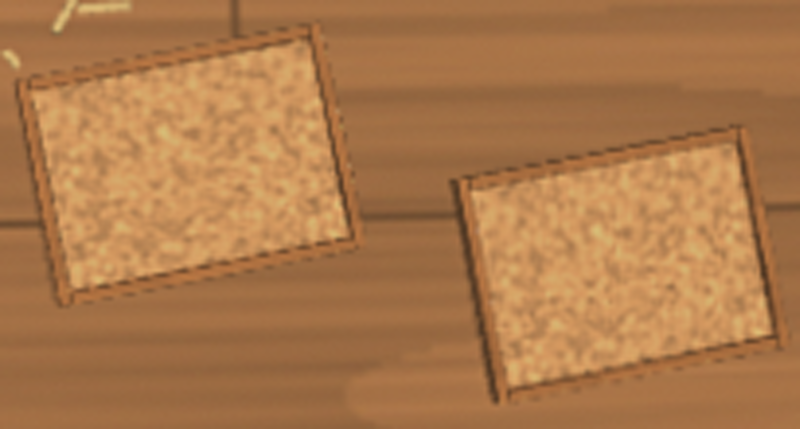

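```bash
python3 - <<'E'
from h import *
im=cv2.imread("pics/top0.png"); c=cam("top")
hsv=cv2.cvtColor(im,cv2.COLOR_BGR2HSV)
# trays: hand corners of wall-top outlines (zoom picture), z=14mm
for n,q in (("A",[(18,80),(318,25),(360,243),(65,305)]),("B",[(452,180),(742,127),(785,345),(496,402)])):
    px=np.array(q)/3.9+np.array([345,225])-0.4
    P=plane(c,px,.014)[:,:2]*1000
    e=np.diff(np.r_[P,P[:1]],axis=0)
    print(n,P.round().tolist(),"sides",np.linalg.norm(e,axis=1).round(1),"centre",P.mean(0).round(1),"dist",np.linalg.norm(P.mean(0)).round(),"long angle",np.degrees(np.arctan2(e[[0,2],1],e[[0,2],0])).round(1))
# cork mask
m=cv2.GaussianBlur(hsv[...,2],(7,7),0)
mm=((m>188)).astype(np.uint8); mm=cv2.morphologyEx(mm,cv2.MORPH_CLOSE,np.ones((5,5))); mm=cv2.morphologyEx(mm,cv2.MORPH_OPEN,np.ones((9,9)))
roi=np.zeros_like(mm); roi[225:335,345:550]=mm[225:335,345:550]
for k in comps(roi,1000):
    P=plane(c,k.reshape(-1,2),.007)[:,:2].astype(np.float32)*1000
    print("cork",[np.round(v,1) for v in cv2.minAreaRect(P)])
# bottle cap, block, rasp
for n,p,z in (("cap",(229,214),.110),("block",(194,186),.03),("rasp l",(325,206),.018),("rasp r",(417,193),.018)):
    print(n,plane(c,p,z)[0].round(3))
# orange label
m=((hsv[...,0]>10)&(hsv[...,0]<18)&(hsv[...,1]>185)&(hsv[...,2]>195)).astype(np.uint8); roi=np.zeros_like(m); roi[245:280,165:210]=m[245:280,165:210]
for k in comps(roi,60):
    P=plane(c,k.reshape(-1,2),.054)[:,:2].astype(np.float32)*1000
    print("label",[np.round(v,1) for v in cv2.minAreaRect(P)])
    B=(P-np.array([589.7,171.1]))@Ro.from_euler("z",65.4,degrees=True).as_matrix()[:2,:2]; print(B.min(0),B.max(0))
# scene-view cross-check
s=cam("scene"); R=Ro.from_euler("z",65.4,degrees=True).as_matrix()
W=lambda b:(R@np.array(b,float)+np.array([589.7,171.1,0]))/1000
pts=[W(b) for b in ((-66,37.5,62.5),(-66,-37.5,62.5),(112,37.5,62.5),(112,-37.5,62.5),(60,0,42),(110,0,42),(-190,25,12),(-190,-25,12))]
ims=cv2.imread("pics/scene0.png")
ims=cv2.resize(ims[140:260,290:450],None,fx=5,fy=5,interpolation=cv2.INTER_CUBIC)
for p in proj(s,pts): cv2.circle(ims,tuple(int(v) for v in ((p-[290,140]+.5)*5)),4,(0,255,0),-1)
cv2.imwrite("pics/s_chk.png",ims)
E
```

```text
A [[629.0, -181.0], [659.0, -361.0], [529.0, -381.0], [497.0, -206.0]] sides [181.9 131.2 178.3 134.5] centre [ 578.7 -282.2] dist 644.0 long angle [-80.6 100.5]
B [[565.0, -438.0], [593.0, -620.0], [462.0, -641.0], [434.0, -460.0]] sides [184.1 133.5 183.3 133.4] centre [ 513.6 -539.8] dist 745.0 long angle [-81.3  98.7]
cork [array([ 513.9, -542.7]), array([115.7, 165.2]), np.float64(9.1)]
cork [array([ 578.1, -282.2]), array([115.7, 165.3]), np.float64(9.3)]
cap [0.691 0.078 0.11 ]
block [0.771 0.174 0.03 ]
rasp l [ 0.72  -0.127  0.018]
rasp r [ 0.748 -0.342  0.018]
label [array([592.9, 181. ]), array([51.8, 32.6]), np.float64(65.2)]
[-15.56037734 -15.08627904] [36.19685584 17.59745291]
```

View pics/s_chk.png

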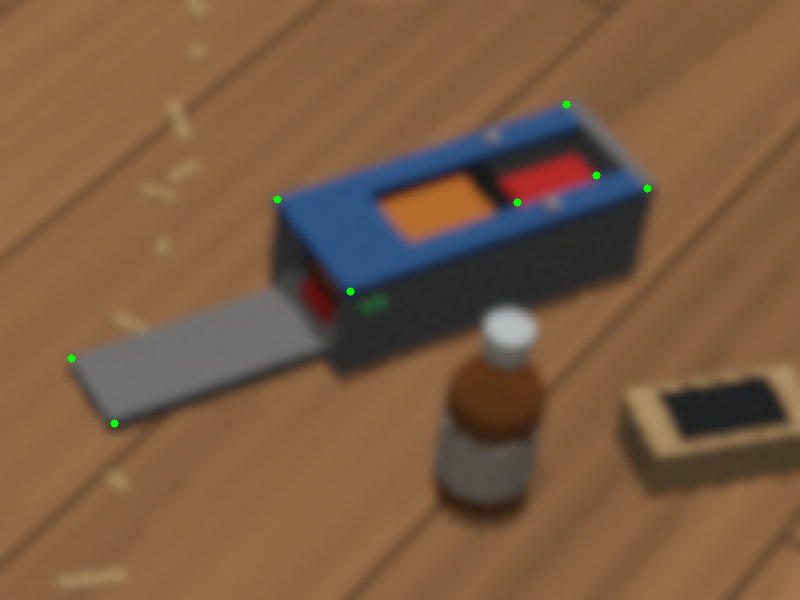

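Tray A is the nearer one: its centre is at (578, -282) mm, its long axis at 99.3°, and its sides match the given size. The bay origin is at (590, 171) mm with yaw 65.4°. The reprojected bay corners (green dots) fit the scene view. I'll shut the fingers and go above the well.

```bash
cat >> h.py <<'E'
B0=np.array([589.7,171.1,0]); RB=Ro.from_euler("z",65.4,degrees=True).as_matrix()
def W(b): return RB@np.array(b,float)+B0
def inbay(p): return RB.T@(np.asarray(p)*1000-B0)
def togo(target_mm,yaw=None,pos=None):
    o=r.observe(); p=np.array(o["ee_pos"])*1000 if pos is None else np.array(pos)
    R=Ro.from_euler("xyz",o["tool_rot"],degrees=True).as_matrix()
    d=R.T@(np.array(target_mm)-p)
    t=None if yaw is None else ((o["tool_rot"][2]-yaw+180)%360-180)
    print("t",round(o["clock"],2),"bay",inbay(p/1000).round(1),"yaw",o["tool_rot"].round(2),"F",o["contact_force"].round(1),"w",round(o["width"]*1000,1),"-> xyz",d.round(1),"turn",t)
E
python3 - <<'E'
from h import *
t=W((85,0,130)); print(t); togo(t,155.4)
E
```

```text
[625.08386734 248.38506927 130.        ]
t 0.15 bay [173.4 459.  252.6] yaw [-1.7991e+02 -1.0000e-02  1.5480e+02] F [-0.1  0.4  0.2] w 85.1 -> xyz [-459.9  -83.4  122.7] turn -0.5989586457112068
```

```bash
python3 -m inch '{"xyz":[[-4,-1,0],[-14,-3,0],[-31,-6,0],[-54,-10,0],[-82,-15,0],[-115,-21,0],[-151,-27,5],[-190,-34,10],[-230,-42,18],[-270,-49,26],[-309,-56,34],[-345,-63,42],[-378,-68,50],[-406,-74,58],[-429,-78,64],[-446,-81,68],[-456,-83,70],[-460,-83,70],[-460,-83,70],[-460,-83,70]],"turn":[0,0,0,0,-0.1,-0.2,-0.3,-0.4,-0.5,-0.6,-0.6,-0.6,-0.6,-0.6,-0.6,-0.6,-0.6,-0.6,-0.6,-0.6]}' 0; python3 - <<'E'
from h import *
togo(W((85,0,130)),155.4)
o=r.observe(); im=r.get_image("wrist"); cv2.imwrite("pics/w1.png",im)
c=cam("wrist",o)
pts=[W(b)/1000 for b in ((-66,37.5,62.5),(-66,-37.5,62.5),(112,37.5,62.5),(112,-37.5,62.5),(60,18,42),(110,18,42),(60,-18,42),(110,-18,42),(-20,21,62.5),(-20,-21,62.5))]
print(proj(c,pts).round())
for p in proj(c,pts): cv2.circle(im,tuple(int(v) for v in p),3,(0,255,0),-1)
cv2.imwrite("pics/w1a.png",im)
E
```

```text
clock: 2.15
ee_pos: [0.625, 0.2502, 0.1837]
tool_rot: [180.0, -0.0, 155.5]
contact_force: [-0.1, 0.0, 0.0]
width: -0.0
t 2.15 bay [ 86.6   0.8 183.7] yaw [ 1.7998e+02 -2.0000e-02  1.5546e+02] F [-0.1  0.   0. ] w -0.0 -> xyz [-0.8 -1.6 53.7] turn 0.05623591355876556
[[113. 194.]
 [131. 285.]
 [353. 194.]
 [350. 286.]
 [286. 213.]
 [348. 213.]
 [287. 254.]
 [346. 254.]
 [178. 215.]
 [185. 267.]]
```

View pics/w1a.png

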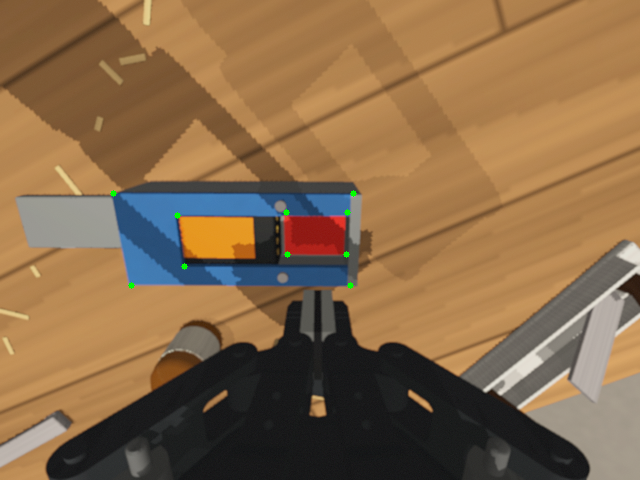

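The green dots fit the hood, plate and slot edges to within 2 px. The pack's rear edge is at column 275 and the shut fingers point at the bay's line. I'll descend into the well to just above the plate.

```bash
python3 -m inch '{"xyz":[[0,-1,3],[-1,-1,12],[-1,-1,25],[-1,-1,40],[-1,-1,55],[-1,-1,70],[-1,-1,84],[-1,-1,95],[-1,-1,103],[-1,-1,109],[-1,-1,112],[-1,-1,113],[-1,-1,113],[-1,-1,113]],"turn":[0,0,0,0,0,0,0,0,0,0,0,0,0,0]}'; python3 - <<'E'
from h import *
togo(W((85,0,52)),155.4)
cv2.imwrite("pics/w2.png",r.get_image("wrist"))
cv2.imwrite("pics/s2.png",cv2.resize(r.get_image("scene")[100:270,270:470],None,fx=3.5,fy=3.5,interpolation=cv2.INTER_CUBIC))
E
```

```text
clock: 3.6
ee_pos: [0.6266, 0.2481, 0.0709]
tool_rot: [180.0, 0.1, 155.4]
contact_force: [0.6, -0.2, -1.2]
width: 0.0001
t 3.6 bay [85.4 -1.5 70.9] yaw [1.7996e+02 5.0000e-02 1.5540e+02] F [ 0.6 -0.2 -1.2] w 0.1 -> xyz [ 1.5 -0.4 18.9] turn 0.001382174285055271
```

View pics/s2.png

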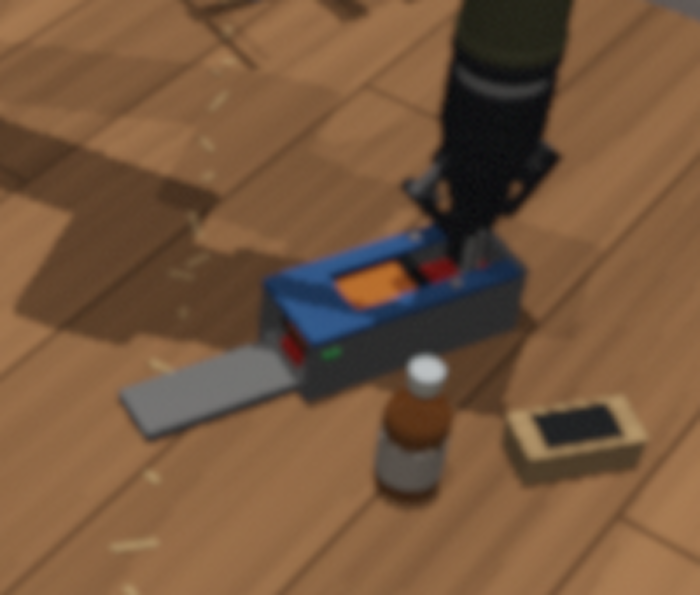

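View pics/w2.png

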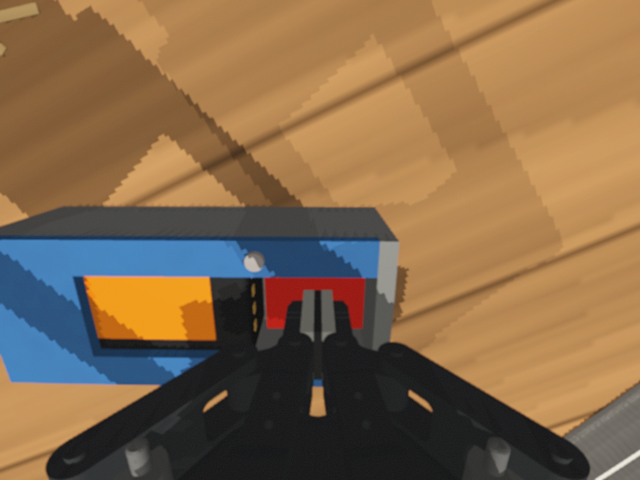

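The fingers are inside the slot above the middle of the plate. I'll press slowly.

```bash
python3 -m inch '{"xyz":[[0,0,1],[1,0,3],[1,0,5],[1,0,7],[1,0,9],[1,0,11],[1,0,13],[1,0,14],[1,0,15],[1,0,16],[1,0,16],[1,0,16]],"turn":[0,0,0,0,0,0,0,0,0,0,0,0]}'; python3 - <<'E'
from h import *
togo(W((85,0,52)),155.4)
E
```

```text
clock: 4.9
ee_pos: [0.6252, 0.2484, 0.0543]
tool_rot: [-180.0, -0.0, 155.4]
contact_force: [-0.7, -0.3, 3.8]
width: 0.0001
t 4.9 bay [85.1 -0.1 54.3] yaw [-1.800e+02 -1.000e-02  1.554e+02] F [-0.7 -0.3  3.8] w 0.1 -> xyz [ 0.1 -0.1  2.3] turn 0.002628416972697778
```

```bash
python3 -m inch '{"xyz":[[0,0,0.5],[0,0,1],[0,0,1.5],[0,0,2],[0,0,2.5],[0,0,2.5],[0,0,2.5]],"turn":[0,0,0,0,0,0,0]}'; python3 -m inch '{"xyz":[[0,0,0.5],[0,0,1],[0,0,1],[0,0,1]],"turn":[0,0,0,0]}'
```

```text
clock: 5.6
ee_pos: [0.6252, 0.2485, 0.052]
tool_rot: [180.0, -0.0, 155.4]
contact_force: [-2.0, -0.6, 5.3]
width: 0.0001
clock: 6.0
ee_pos: [0.6252, 0.2485, 0.0518]
tool_rot: [180.0, 0.0, 155.4]
contact_force: [-3.7, -0.1, 10.1]
width: -0.0002
```

The stop is at TCP z of about 51.8, as predicted. I'll press a bit more firmly.

```bash
python3 -m inch '{"xyz":[[0,0,0.5],[0,0,1],[0,0,1],[0,0,1]],"turn":[0,0,0,0]}'; python3 - <<'E'
from h import *
togo(W((85,0,52)),155.4)
cv2.imwrite("pics/s3.png",cv2.resize(r.get_image("scene")[160:230,330:430],None,fx=6,fy=6,interpolation=cv2.INTER_CUBIC))
E
```

```text
clock: 6.4
ee_pos: [0.6253, 0.2485, 0.0517]
tool_rot: [180.0, 0.0, 155.4]
contact_force: [-4.8, -0.3, 15.4]
width: 0.0003
t 6.4 bay [85.2 -0.2 51.7] yaw [1.7996e+02 3.0000e-02 1.5540e+02] F [-4.8 -0.3 15.4] w 0.3 -> xyz [ 0.2 -0.2 -0.3] turn 0.004651489878114035
```

View pics/s3.png

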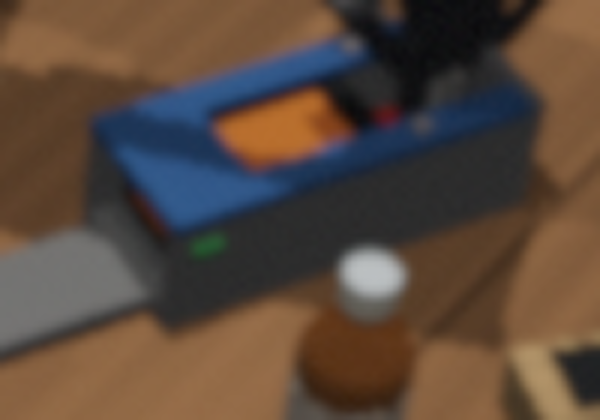

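The tooth is out of sight at the opening and the force is 15 N. Now I'll slide forward slowly while holding the plate down.

```bash
python3 -m inch '{"xyz":[[0,-1,0],[0,-3,0],[0,-5,0],[0,-7,0],[0,-9,0],[0,-10,0],[0,-11,0],[0,-12,0],[0,-13,0],[0,-14,0],[0,-15,0],[0,-16,0],[0,-16,0]],"turn":[0,0,0,0,0,0,0,0,0,0,0,0,0]}'; python3 - <<'E'
from h import *
togo(W((55,0,52)),155.4)
E
```

```text
clock: 7.75
ee_pos: [0.6227, 0.2361, 0.052]
tool_rot: [179.6, 0.4, 155.4]
contact_force: [1.5, 4.0, 7.9]
width: 0.0003
t 7.75 bay [72.8 -3.  52. ] yaw [179.56   0.36 155.37] F [1.5 4.  7.9] w 0.3 -> xyz [  3.  -17.8  -0.2] turn -0.02646172337489361
```

```bash
python3 -m inch '{"xyz":[[0.5,-0.5,0.5],[1,-1,1],[1.5,-2,1],[2,-3,1],[2,-4,1],[2,-5,1],[2,-6,1],[2,-7,1],[2,-8,1],[2,-8,1]],"turn":[0,0,0,0,0,0,0,0,0,0]}'; python3 - <<'E'
from h import *
togo(W((55,0,52)),155.4)
cv2.imwrite("pics/w4.png",r.get_image("wrist"))
E
```

```text
clock: 8.75
ee_pos: [0.6193, 0.2307, 0.0519]
tool_rot: [179.4, 0.5, 155.4]
contact_force: [3.2, 5.9, 9.7]
width: 0.0003
t 8.75 bay [66.5 -2.1 51.9] yaw [179.37   0.5  155.35] F [3.2 5.9 9.7] w 0.3 -> xyz [  2.1 -11.5  -0.2] turn -0.04500713751718877
```

View pics/w4.png

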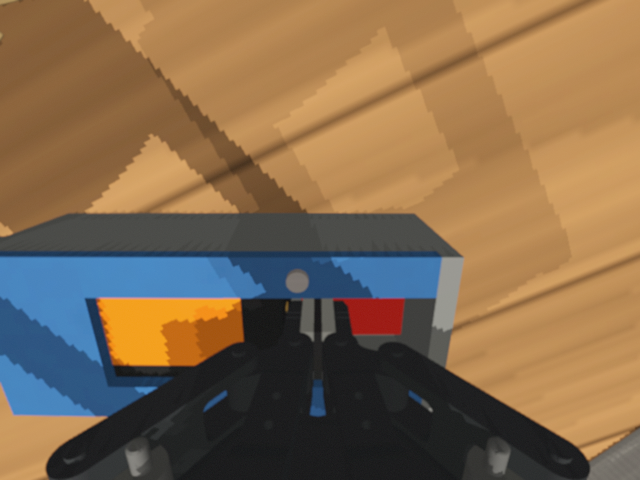

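The fingers are now against the pack's rear face, with the plate still at its stop (z 51.9). I'll continue forward.

```bash
python3 -m inch '{"xyz":[[0,-1,0.3],[0.5,-2,0.5],[1,-3,0.5],[1,-4,0.5],[1,-5,0.5],[1,-6,0.5],[1,-7,0.5],[1,-8,0.5],[1,-9,0.5],[1,-10,0.5],[1,-10,0.5]],"turn":[0,0,0,0,0,0,0,0,0,0,0]}'; python3 - <<'E'
from h import *
togo(W((55,0,52)),155.4)
cv2.imwrite("pics/s5.png",cv2.resize(r.get_image("scene")[160:230,330:430],None,fx=6,fy=6,interpolation=cv2.INTER_CUBIC))
E
```

```text
clock: 9.9
ee_pos: [0.6149, 0.2224, 0.0519]
tool_rot: [179.3, 0.6, 155.4]
contact_force: [4.0, 6.8, 11.3]
width: 0.0
t 9.9 bay [57.1 -1.6 51.9] yaw [179.31   0.57 155.36] F [ 4.   6.8 11.3] w 0.0 -> xyz [ 1.5 -2.1 -0.2] turn -0.043570982161980965
```

View pics/s5.png

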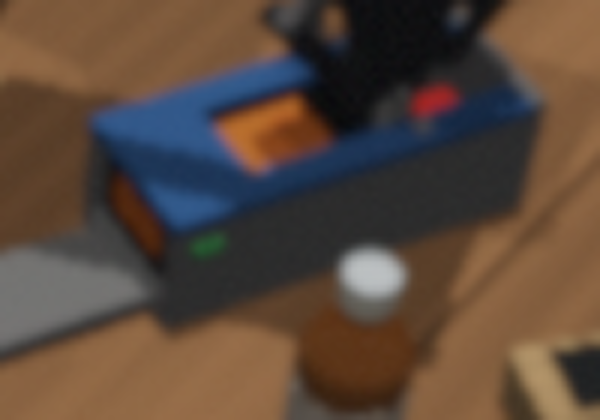

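The pack's front now shows in the opening, past the tooth. I'll push on along the slot, easing the downward press as the fingers leave the plate.

```bash
python3 -m inch '{"xyz":[[0,-2,0],[0,-4,0],[0,-6,0],[0,-9,-1],[0,-12,-2],[0,-15,-2],[0,-18,-2],[0,-21,-2],[0,-24,-2],[0,-27,-2],[0,-30,-2],[0,-33,-2],[0,-36,-2],[0,-39,-2],[0,-42,-2],[0,-44,-2],[0,-46,-2],[0,-47,-2],[0,-48,-2],[0,-48,-2]],"turn":[0,0,0,0,0,0,0,0,0,0,0,0,0,0,0,0,0,0,0,0]}'; python3 - <<'E'
from h import *
togo(W((3,0,52)),155.4)
cv2.imwrite("pics/w6.png",r.get_image("wrist"))
cv2.imwrite("pics/s6.png",cv2.resize(r.get_image("scene")[130:250,290:450],None,fx=5,fy=5,interpolation=cv2.INTER_CUBIC))
E
```

```text
clock: 11.95
ee_pos: [0.5893, 0.1751, 0.0504]
tool_rot: [179.9, 0.1, 155.4]
contact_force: [4.6, 2.6, 1.2]
width: -0.0001
t 11.95 bay [ 3.4  2.1 50.4] yaw [1.7994e+02 7.0000e-02 1.5538e+02] F [4.6 2.6 1.2] w -0.1 -> xyz [-2.1 -0.4 -1.6] turn -0.01914595892702664
```

View pics/s6.png

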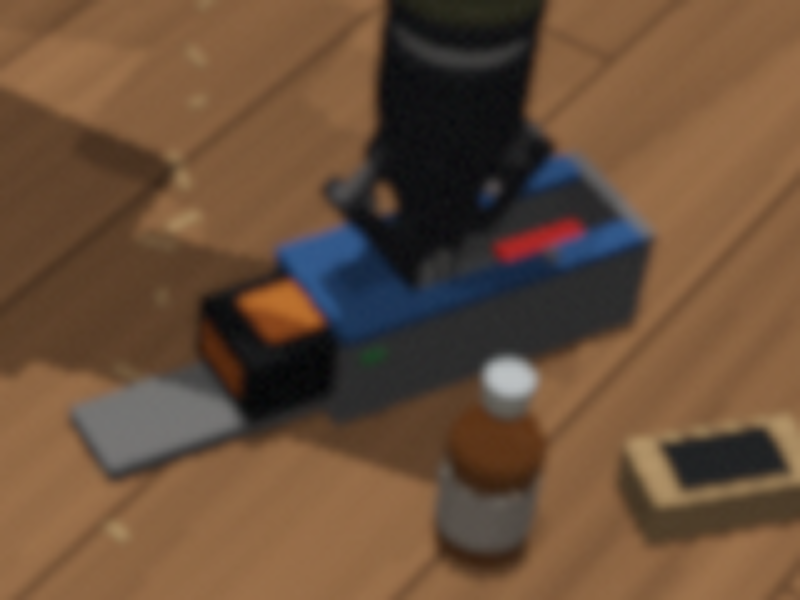

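View pics/w6.png

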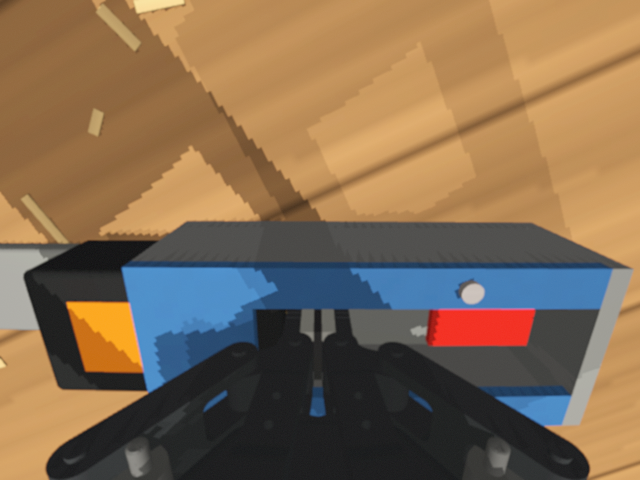

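The pack stands about 50 mm out of the opening with its front at about x -116, and the catch has sprung back up. I'll back off the rear face and lift out.

```bash
python3 -m inch '{"xyz":[[0,2,0],[-1,4,0],[-1,6,0],[-1,6,-3],[-1,6,-8],[-1,6,-16],[-1,6,-28],[-1,6,-42],[-1,6,-58],[-1,6,-74],[-1,6,-90],[-1,6,-104],[-1,6,-114],[-1,6,-121],[-1,6,-124],[-1,6,-124],[-1,6,-124]],"turn":[0,0,0,0,0,0,0,0,0,0,0,0,0,0,0,0,0]}'; python3 - <<'E'
from h import *
togo(W((-95,0,150)),65.4)
c=cam("top"); im=r.get_image("top"); print(r.observe()["joint_pos"])
cv2.imwrite("pics/t7.png",cv2.resize(im[200:320,120:290],None,fx=4.5,fy=4.5,interpolation=cv2.INTER_CUBIC))
E
```

```text
clock: 13.75
ee_pos: [0.5914, 0.18, 0.1736]
tool_rot: [-180.0, -0.1, 155.4]
contact_force: [-0.2, -0.1, -0.2]
width: -0.0001
t 13.75 bay [  8.8   2.2 173.6] yaw [-1.7995e+02 -6.0000e-02  1.5540e+02] F [-0.2 -0.1 -0.2] w -0.1 -> xyz [  -2.2 -103.8   23.7] turn 90.0000843106169
[ 1.30191812e+01  2.48050522e+01  8.70389272e+01 -2.16286348e-03
  6.82453179e+01 -5.23834056e+01]
```

View pics/t7.png

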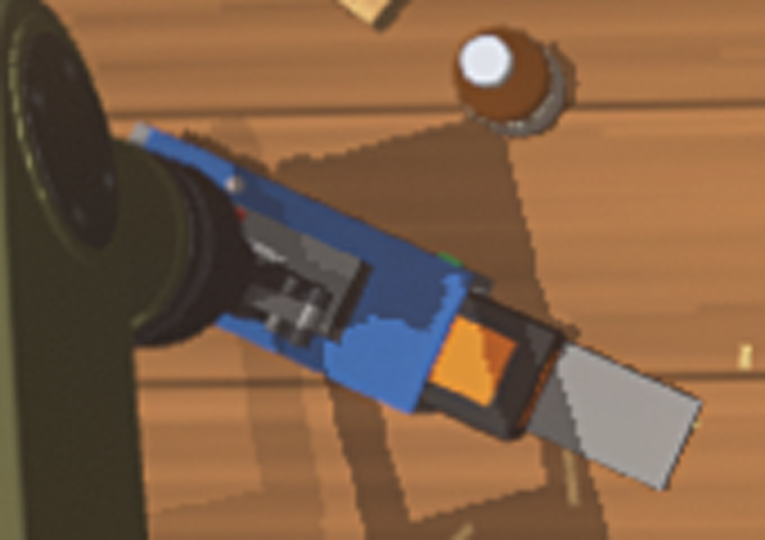

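```bash
python3 -m inch '{"xyz":[[0,-1,0],[0,-3,0],[0,-7,0],[0,-13,0],[0,-20,0],[0,-28,0],[0,-37,0],[-1,-47,0],[-1,-57,0],[-2,-67,0],[-2,-76,0],[-2,-84,0],[-2,-91,0],[-2,-97,0],[-2,-101,0],[-2,-103,0],[-2,-104,0],[-2,-104,0],[-2,-104,0]],"turn":[1,4,8,14,21,28,35,42,49,56,63,70,76,81,85,88,90,90,90]}' 85; python3 - <<'E'
from h import *
P=plane(cam("top"),np.array([(562,332),(515,438),(470,290)])/4.5+[120,200]-.4,.054)
print([inbay(p).round(1) for p in P])
togo(W((-95,0,37)),65.4)
o=r.observe(); im=r.get_image("wrist"); 
c=cam("wrist",o)
for p in proj(c,[W(b)/1000 for b in ((-116,30,54),(-116,-30,54),(-66,37.5,62.5),(-66,-37.5,62.5),(-190,25,12),(-190,-25,12))]): cv2.circle(im,tuple(int(v) for v in p),3,(0,255,0),-1)
cv2.imwrite("pics/w8.png",im)
E
```

```text
clock: 15.7
ee_pos: [0.5502, 0.0847, 0.174]
tool_rot: [-180.0, 0.0, 65.4]
contact_force: [-0.5, 0.4, 0.4]
width: 0.085
[array([-116.2,  -28.1,   54. ]), array([-116.3,   28.5,   54. ]), array([-66.1, -28.5,  54. ])]
t 15.7 bay [-9.50e+01 -1.00e-01  1.74e+02] yaw [-1.7997e+02  2.0000e-02  6.5420e+01] F [-0.5  0.4  0.4] w 85.0 -> xyz [ -0.  -0. 137.] turn 0.024348226086175373
```

View pics/w8.png

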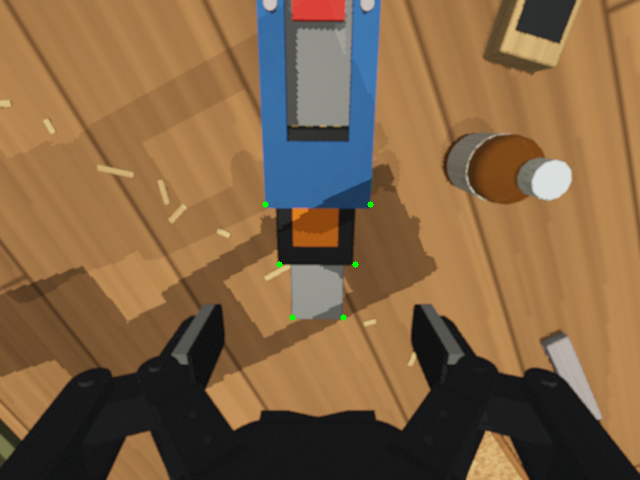

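The pack front is at bay x -116 and centred in y, and the dots fit its front edge at (279..355, 264). The jaws straddle it, so I'll descend and grip.

```bash
python3 -m inch '{"xyz":[[0,0,3],[0,0,10],[0,0,20],[0,0,33],[0,0,48],[0,0,63],[0,0,78],[0,0,92],[0,0,105],[0,0,116],[0,0,125],[0,0,131],[0,0,135],[0,0,137],[0,0,137],[0,0,137]],"turn":[0,0,0,0,0,0,0,0,0,0,0,0,0,0,0,0]}'; python3 -m inch '{"xyz":[[0,0,0],[0,0,0],[0,0,0],[0,0,0],[0,0,0],[0,0,0],[0,0,0],[0,0,0]],"turn":[0,0,0,0,0,0,0,0]}' 50;  python3 - <<'E'
from h import *
togo(W((-157,0,37)),65.4)
E
```

```text
clock: 17.35
ee_pos: [0.5507, 0.0848, 0.0377]
tool_rot: [180.0, -0.0, 65.4]
contact_force: [-0.4, 0.6, 0.6]
width: 0.0847
clock: 18.15
ee_pos: [0.5505, 0.0849, 0.038]
tool_rot: [180.0, -0.0, 65.4]
contact_force: [-1.9, -0.0, 5.8]
width: 0.0594
t 18.15 bay [-94.7  -0.3  38. ] yaw [ 1.7997e+02 -2.0000e-02  6.5410e+01] F [-1.9 -0.   5.8] w 59.4 -> xyz [-62.3  -0.3   0.9] turn 0.0051918525492169465
```

The grip is on at 59.4 mm. Now I'll draw the pack out along -x.

```bash
python3 -m inch '{"xyz":[[-1,0,0],[-2,0,0],[-4,0,0],[-7,0,0],[-11,0,0],[-15,0,0],[-20,0,0],[-25,0,0],[-30,0,0],[-35,0,0],[-40,0,0],[-45,0,0],[-49,0,0],[-53,0,0],[-56,0,0],[-59,0,0],[-61,0,0],[-62,0,0],[-62,0,0],[-62,0,0]],"turn":[0,0,0,0,0,0,0,0,0,0,0,0,0,0,0,0,0,0,0,0]}';  python3 - <<'E'
from h import *
togo(W((-125,0,37)),65.4)
cv2.imwrite("pics/w9.png",r.get_image("wrist"))
cv2.imwrite("pics/s9.png",cv2.resize(r.get_image("scene")[130:250,290:450],None,fx=5,fy=5,interpolation=cv2.INTER_CUBIC))
E
```

```text
clock: 20.15
ee_pos: [0.526, 0.0283, 0.038]
tool_rot: [179.8, -0.1, 65.4]
contact_force: [2.9, 3.8, 6.1]
width: 0.0594
t 20.15 bay [-156.3   -1.5   38. ] yaw [ 1.7985e+02 -7.0000e-02  6.5390e+01] F [2.9 3.8 6.1] w 59.4 -> xyz [31.3 -1.5  1. ] turn -0.005971334182504506
```

View pics/s9.png

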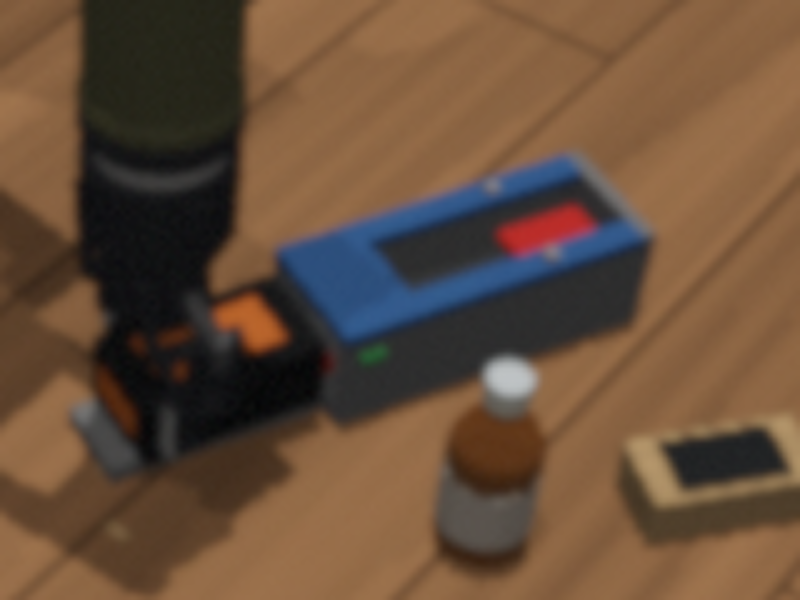

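View pics/w9.png

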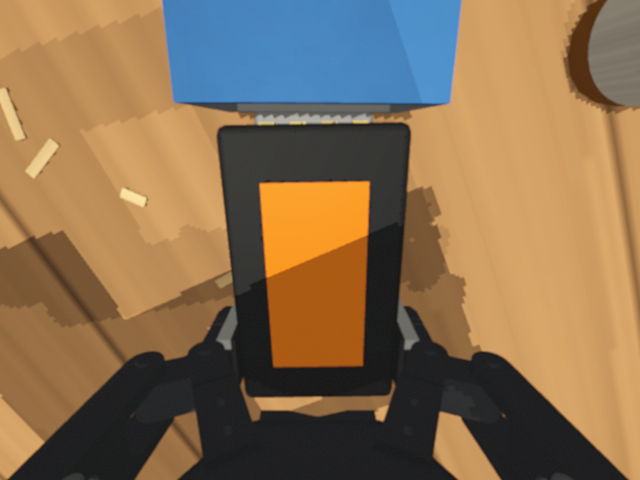

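The pack is fully out on the landing, its rear about 7 mm in front of the hood, and it sits straight. I'll regrip at its middle so that it carries level.

```bash
python3 -m inch '{"xyz":[[0,0,0],[0,0,0],[0,0,0],[0,0,0],[0,0,0],[0,0,0],[2,-1,0],[5,-1,0],[9,-1,0],[14,-1,0],[19,-1,0],[24,-1,0],[28,-1,0],[30,-1,0],[31,-1,0],[31,-1,0],[31,-1,0]],"turn":[0,0,0,0,0,0,0,0,0,0,0,0,0,0,0,0,0]}' 82; python3 -m inch '{"xyz":[[0,0,0],[0,0,0],[0,0,0],[0,0,0],[0,0,0],[0,0,0],[0,0,0],[0,0,0]],"turn":[0,0,0,0,0,0,0,0]}' 50;  python3 - <<'E'
from h import *
togo(W((-125,0,37)),65.4)
cv2.imwrite("pics/w10.png",r.get_image("wrist"))
E
```

```text
clock: 21.95
ee_pos: [0.5365, 0.0569, 0.0373]
tool_rot: [-180.0, 0.0, 65.4]
contact_force: [0.0, -0.3, -0.4]
width: 0.0823
clock: 22.75
ee_pos: [0.5371, 0.0568, 0.0377]
tool_rot: [179.9, -0.0, 65.4]
contact_force: [-0.3, -1.6, 5.6]
width: 0.0595
t 22.75 bay [-125.8    0.2   37.7] yaw [ 1.7993e+02 -1.0000e-02  6.5400e+01] F [-0.3 -1.6  5.6] w 59.5 -> xyz [0.8 0.2 0.7] turn 0.004595657149593535
```

View pics/w10.png

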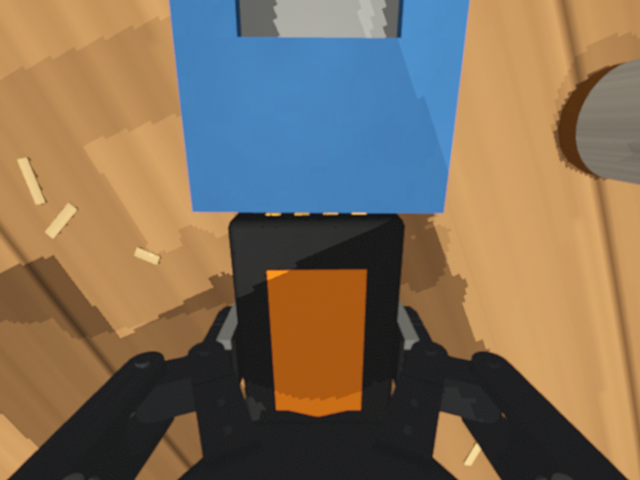

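The grip is around the middle. I'll lift with a slight move away from the hood.

```bash
python3 -m inch '{"xyz":[[-1,0,-1],[-2,0,-3],[-4,0,-6],[-6,0,-11],[-8,0,-18],[-10,0,-27],[-10,0,-38],[-10,0,-50],[-10,0,-63],[-10,0,-76],[-10,0,-88],[-10,0,-98],[-10,0,-106],[-10,0,-112],[-10,0,-116],[-10,0,-118],[-10,0,-118],[-10,0,-118]],"turn":[0,0,0,0,0,0,0,0,0,0,0,0,0,0,0,0,0,0]}';  python3 - <<'E'
from h import *
togo((578.3,-282.2,155),99.3)
cv2.imwrite("pics/w11.png",r.get_image("wrist"))
cv2.imwrite("pics/s11.png",cv2.resize(r.get_image("scene")[100:250,270:470],None,fx=4,fy=4,interpolation=cv2.INTER_CUBIC))
E
```

```text
clock: 24.6
ee_pos: [0.5321, 0.0479, 0.1549]
tool_rot: [-180.0, 0.0, 65.4]
contact_force: [-0.2, -0.1, -4.3]
width: 0.0589
t 24.6 bay [-136.     1.1  154.9] yaw [-1.7995e+02  2.0000e-02  6.5400e+01] F [-0.2 -0.1 -4.3] w 58.9 -> xyz [-2.809e+02  1.794e+02 -1.000e-01] turn -33.89871361226034
```

View pics/w11.png

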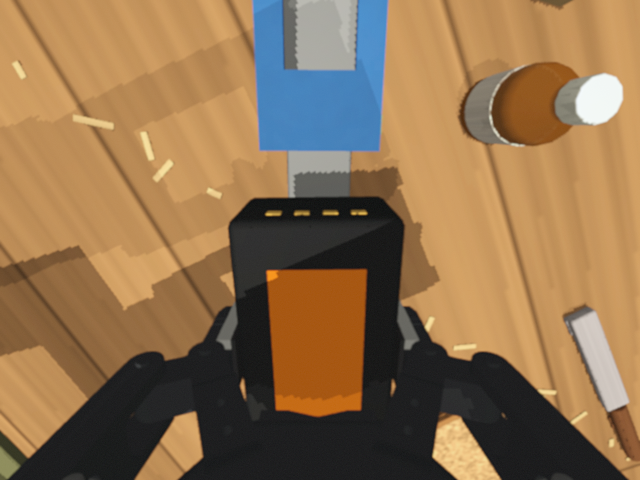

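View pics/s11.png

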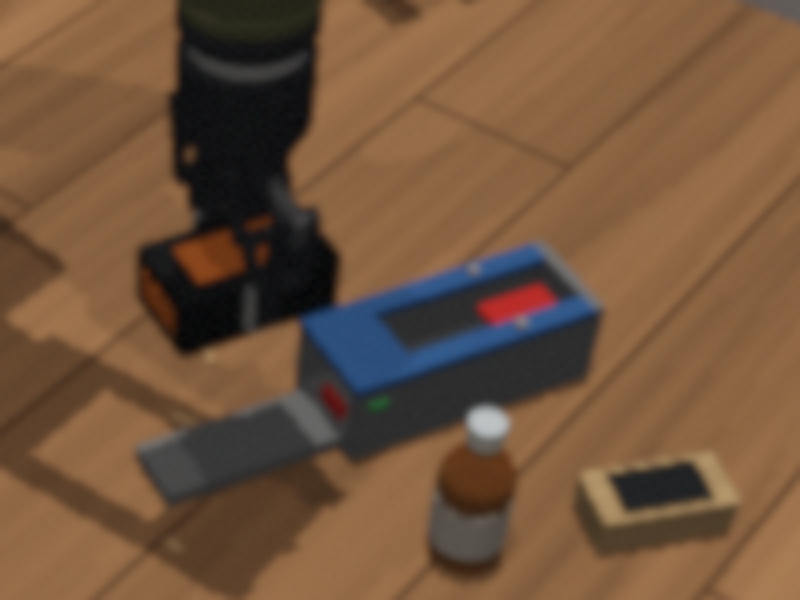

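The pack is held level and its weight reads 4.3 N. I'll carry it to above the tray.

```bash
python3 -m inch '{"xyz":[[-2,1,0],[-8,5,0],[-19,12,0],[-33,21,0],[-50,32,0],[-70,45,0],[-92,59,0],[-116,74,0],[-140,90,0],[-165,105,0],[-188,120,0],[-211,134,0],[-231,147,0],[-248,158,0],[-262,167,0],[-273,174,0],[-279,178,0],[-281,179,0],[-281,179,0],[-281,179,0]],"turn":[0,-1,-2,-4,-6,-8,-11,-14,-17,-20,-23,-25,-28,-30,-32,-33,-34,-34,-34,-34]}';  python3 - <<'E'
from h import *
togo((578.3,-282.2,35),99.3)
o=r.observe(); im=r.get_image("wrist"); c=cam("wrist",o)
T=Ro.from_euler("z",99.3,degrees=True).as_matrix()
for p in proj(c,[(T@np.array(b,float)+[578.3,-282.2,0])/1000 for b in ((92.5,67.5,14),(92.5,-67.5,14),(-92.5,67.5,14),(-92.5,-67.5,14))]): cv2.circle(im,tuple(int(v) for v in p),4,(0,255,0),-1)
cv2.imwrite("pics/w12.png",im)
cv2.imwrite("pics/s12.png",cv2.resize(r.get_image("scene")[180:380,150:400],None,fx=3,fy=3,interpolation=cv2.INTER_CUBIC))
E
```

```text
clock: 26.7
ee_pos: [0.5779, -0.2813, 0.1551]
tool_rot: [-180.0, -0.0, 99.4]
contact_force: [0.1, 0.2, -3.9]
width: 0.059
t 26.7 bay [-416.3 -177.6  155.1] yaw [-1.7997e+02 -5.0000e-02  9.9410e+01] F [ 0.1  0.2 -3.9] w 59.0 -> xyz [ -1.    0.3 120.1] turn 0.10841401315747135
```

View pics/w12.png

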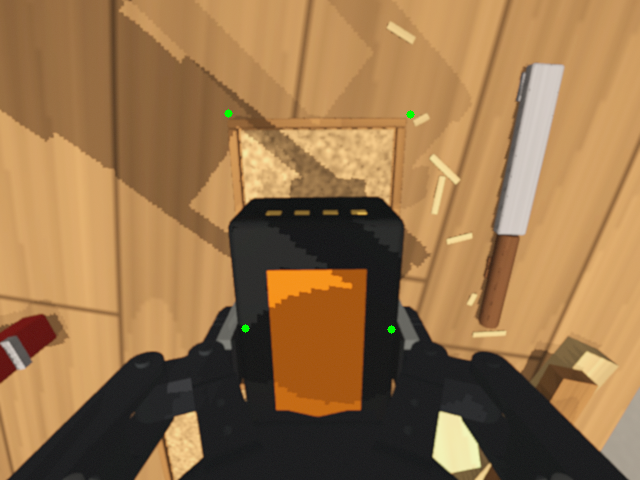

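View pics/s12.png

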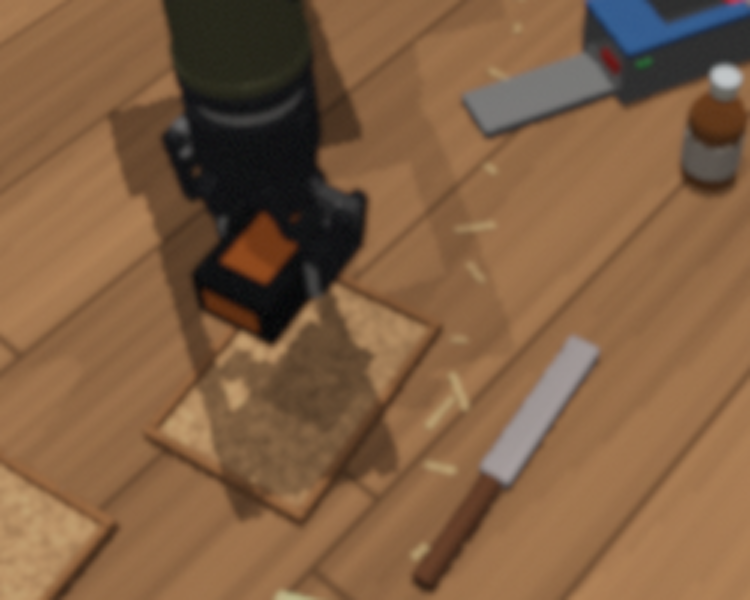

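The far tray edge is at row 119, against a predicted 114, so I'll shift 3 mm along tool -x. The tray is otherwise centred on the pack. I'll lower quickly first, then slowly.

```bash
python3 -m inch '{"xyz":[[0,0,2],[-1,0,7],[-2,0,15],[-3,0,25],[-3,0,36],[-3,0,48],[-3,0,60],[-3,0,71],[-3,0,81],[-3,0,90],[-3,0,98],[-3,0,104],[-3,0,109],[-3,0,112],[-3,0,114],[-3,0,115],[-3,0,115],[-3,0,115]],"turn":[0,0,0,0,0,0,0,0,0,0,0,0,0,0,0,0,0,0]}'; python3 -m inch '{"xyz":[[0,0,0.5],[0,0,1],[0,0,1.5],[0,0,2],[0,0,2.5],[0,0,3],[0,0,3.5],[0,0,4],[0,0,4.5],[0,0,5],[0,0,5],[0,0,5]],"turn":[0,0,0,0,0,0,0,0,0,0,0,0]}'
```

```text
clock: 28.6
ee_pos: [0.5789, -0.2852, 0.0406]
tool_rot: [180.0, 0.0, 99.4]
contact_force: [-0.1, -0.6, -3.4]
width: 0.0594
clock: 29.8
ee_pos: [0.5786, -0.2851, 0.0353]
tool_rot: [-180.0, -0.0, 99.4]
contact_force: [-0.3, -0.2, -3.7]
width: 0.0595
```

```bash
python3 -m inch '{"xyz":[[0,0,0.5],[0,0,1],[0,0,1.5],[0,0,2],[0,0,2.5],[0,0,2.5],[0,0,2.5]],"turn":[0,0,0,0,0,0,0]}'; python3 -m inch '{"xyz":[[0,0,0.3],[0,0,0.6],[0,0,0.9],[0,0,0.9]],"turn":[0,0,0,0]}'
```

```text
clock: 30.5
ee_pos: [0.5787, -0.2851, 0.0328]
tool_rot: [-180.0, 0.0, 99.4]
contact_force: [0.3, 0.3, -3.7]
width: 0.0589
clock: 30.9
ee_pos: [0.5787, -0.2851, 0.0327]
tool_rot: [180.0, 0.0, 99.4]
contact_force: [-3.0, 1.7, 5.1]
width: 0.0588
```

The pack touched down at TCP z 32.7, as predicted. I'll open modestly and lift away.

```bash
python3 -m inch '{"xyz":[[0,0,0],[0,0,0],[0,0,0],[0,0,0],[0,0,0]],"turn":[0,0,0,0,0]}' 68; python3 -m inch '{"xyz":[[0,0,-1],[0,0,-3],[0,0,-6],[0,0,-11],[0,0,-18],[0,0,-27],[0,0,-38],[0,0,-52],[0,0,-67],[0,0,-82],[0,0,-97],[0,0,-110],[0,0,-120],[0,0,-127],[0,0,-130],[0,0,-130],[0,0,-130]],"turn":[0,0,0,0,0,0,0,0,0,0,0,0,0,0,0,0,0]}';python3 - <<'E'
from h import *
togo((578.3,-282.2,35),99.3)
cv2.imwrite("pics/w13.png",r.get_image("wrist"))
cv2.imwrite("pics/s13.png",r.get_image("scene"))
E
```

```text
clock: 31.4
ee_pos: [0.5788, -0.2851, 0.0318]
tool_rot: [180.0, 0.0, 99.4]
contact_force: [-0.2, 0.0, 1.0]
width: 0.0683
clock: 33.1
ee_pos: [0.5783, -0.2849, 0.1613]
tool_rot: [-179.9, -0.0, 99.4]
contact_force: [-0.5, 0.4, 1.1]
width: 0.0677
t 33.1 bay [-419.3 -179.5  161.3] yaw [-1.7995e+02 -5.0000e-02  9.9400e+01] F [-0.5  0.4  1.1] w 67.7 -> xyz [  2.5   0.5 126.3] turn 0.09935087864681691
```

View pics/w13.png

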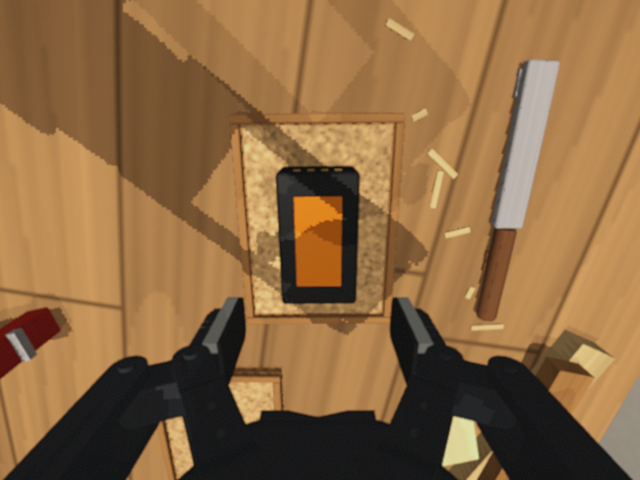

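View pics/s13.png

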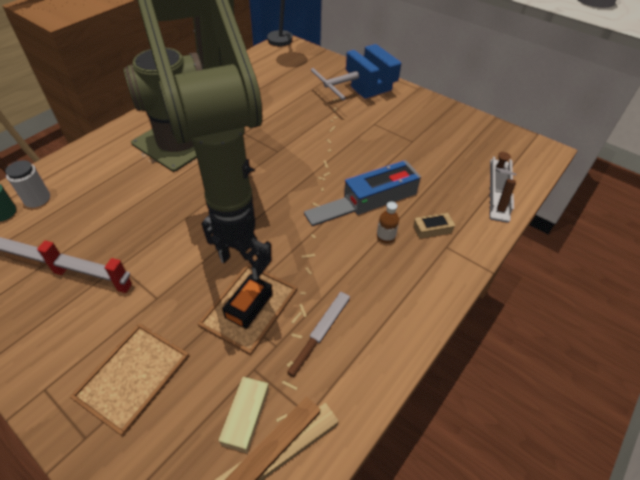

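The pack lies flat in the nearer tray, inside all its walls (wrist view 277..358 × 165..303). The bottle, block and rasp are at their starting pixels, and the gripper is clear at TCP z 161 mm.

```bash
python3 - <<'E'
from workcell import r
print(r.hand_in())
E
```

```text
the job is handed in; nothing more can be done
None
```

The battery pack is lying flat on the cork of the tray nearest the robot, inside all four walls. I handed the job in at about 33 s of the 64 s allowed; no verdict was reported.

- **Catch:** With the fingers shut I pressed the red plate to its stop (TCP z 51.8 mm, as predicted, about 15 N). I kept it at the stop while pushing the pack's front past the tooth. Reading the last hold, the force was about 11 N.
- **Drawing out:** I pushed the pack about 50 mm out along the slot, gripped it, and drew it fully onto the landing. I then gripped it again at its middle and carried it level.
- **Placing:** The pack touched down slowly at the predicted height, with about 5 N of extra force. I opened the fingers a little and lifted clear.

**Last checks:** The final pictures showed the bottle, block and rasp where they started and the gripper clear, about 16 cm up. I judged those three by eye in the scene picture and did not measure them again.

**Disagreements:** The tray's edge was about 3 mm from my first estimate, and I corrected for that before lowering. The fingers drifted up to 3 mm sideways in the slot during the push, within its clearance.

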